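Index the pulley shaft on its bench centres

ROBOT

A 6-joint arm with a two-finger parallel gripper is mounted at the origin on the work surface; the furniture and walls round the work are solid. World frame = base frame: x ahead of the robot, y to its left, z up, the work surface at z = 0. Lengths are in mm, angles in rad, forces in N, time in s.
With the tool pointing down it reaches from about 250 to 800 mm from the base axis. Payload 3.9 kg.
Tool frame: the origin (TCP) lies at the very end of the fingers, on their centre line; the grasp point (between the pads) lies 19 mm behind it; z points along the fingers, y is the direction in which the jaws open and shut (so a half turn about z gives the same grasp; the last joint's range is limited). The gripper opens to 85 mm and grips with 20 to 120 N. Pads are 22 mm wide; open, the fingers measure 114 mm over their backs; the gripper's body (76 mm by 85 mm) begins 54 mm behind the grasp point. The pads swing forward as they close: fully open they stand 13 mm farther back than shut.
Start: joints at [1.258, 0.26, -0.138, 1.173, 0, 1.571], TCP at [161.55, 499.516, 231.304] pointing down, gripper open.
Joint ranges: [-2.78, 2.78], [-0.83, 1.72], [-1.28, 1.37], [-1.9, 2.12], [-1.57, 1.48], [-3.14, 3.14]. Speed limits (rad/s): [2.57, 2.57, 3.14, 3.14, 3.14, 3.14].

INTERFACE

Orientations are given as a unit quaternion [x, y, z, w].
In Python, from rig import arm, optics gives the robot as it stands.
- The arm moves only by the tool arm_command, never from a script. Its argument "motion" is one flat list of numbers, 5 for each row, row after row: the opening, from 0 (shut) to 1 (fully open), then the shift along the tool's x, y, z in cm, then the turn about the tool's z in degrees. In form: [claw, x, y, z, roll, claw, x, y, z, roll, ...]. A call has 1 to 12 rows; each row is the pose to reach, as a shift and turn from the pose measured when the call began, along the tool's axes at that moment; what a row does not reach only later rows make up. A row lasts 1/12 s, in which the tool goes at most 41.7 mm and 7.16 degrees, less where a joint would pass 70% of its speed; a pose out of reach is approached as far as the arm can. A call with a gripper value outside its range is refused whole. The fingers move at their own pace and stop on an object; "squeeze" is the grip in N (left out, the last holds). Time passes only in rows, so rows that repeat a pose let the fingers close. It gives the time, the measured TCP pose, the force and the opening at its end, in the units of the state.
- arm.get_state(): the state, without advancing time (a new reading comes with each control period).
- optics.capture(name): name is "side" or "top" or "wrist"; returns the picture (400x640x3 uint8, blue, green, red); there is no depth.
- optics.get_calibration(name): a dict with "fovy" (degrees; the focal length in pixels is half the picture's height over the tangent of half this angle, whatever the lens; pixels are square), "cx", "cy" (the principal point, pixels), "pose" (4x4, takes a point from camera to world coordinates). Camera axes: x right, y down, z forward; pixel columns grow to the right and rows downward; lengths in mm; the calibration is good to about 2 mm. A picture is of the moment at which its call begins: read the wrist's pose just before it. get_calibration takes no time and is no camera call; for the wrist camera it gives the pose at the moment of the call.
- arm.job_done(): hands the job in, once; it reports no verdict.
Trained networks look in the newest picture that a camera, given by its name, has taken for a name from the list of things; names that differ only in an ending like _2 or _b are one class to them, and where a whole thing is asked for, a point or a joint stands for the part that bears it (a point fixed in the world has none). Each returns a list of dicts, best first, with "conf" (0 to 1); they miss things now and then, are a little off and sometimes report something else, mostly with a low value. They report only what shows in the picture. A call takes as long as a camera call.
- optics.regions_of(name, camera): "region" (400x640 bool, what is visible of it) and "rect" ([left, top, right, bottom] in pixels, round what is visible of it).
- optics.spot_point(name, camera): "at" ([row, column] in pixels: a listed point, or the origin of a listed thing).
The state is a dict: "t": time; "joint_pos": joint angles; "joint_velocities": joint speeds; "tau": joint torques, N m; "eef_pos": TCP position; "tcp_rot": TCP orientation; "force": force on the tool from outside, world axes, zero at the start; "ft_torque": the same for the moment, N m; "width": finger opening in mm.
Only numpy, scipy, OpenCV 4.12 (cv2) and the standard library are available. Lean on these libraries where they do the work, as an engineer would, in place of code of your own. Each camera call takes 0.05 s, during which the arm holds its last target. There are 200 camera calls.

TASK

On the bench centres, swing the red-knobbed handle over from left to right until the sprung follower drops all the way into the deep slot of the brass ring; it only dips part way into the shallow hollow that comes first, so carry on past that. Go slowly and stop as soon as it has dropped, without forcing the ring against the follower. Then press the yellow-knobbed lock lever fully down, leaving the follower home in its slot, and do not disturb the bottles and the cup standing near.

Things in the scene. Friction and masses are not known exactly. Their poses are not given: they have to be found in the camera images.
- centres: Fixed bench centres on a grey base 200 (x) x 188 (y) x 16 mm. Origin on the worktop below the shaft; its +x points to the robot's right (world -y) and +y away from the robot (yaw about -1.57). The horizontal shaft lies along y at x 0, z 115 mm, in blue uprights 145 mm high (y -75 and +29 mm). The follower's aluminium bracket stands at y -35, x +16 to +84 mm, up to z 178 mm.
- shaft: The shaft (origin on its axis above that of the centres; its z points along the handle) with a grey groove pulley and, at y -3 mm, a brass index ring 100 mm across, 14 mm wide. The ring has one shallow smooth hollow and, 0.40 rad after it, one deep square slot 12.5 mm wide. How it is set on the shaft differs each time and is not known: the slot meets the follower with the handle somewhere from 0.1 to 0.85 rad past upright.
- handle (a point): Centre of the red ball knob (22 mm across) of the handle at the far end of the shaft: 10 mm rod, 85 mm from the shaft axis to the ball's centre, y +72 mm of the centres. Starts leaning 0.6 to 0.8 rad to the left (-x of the centres), swings over the top to the right; hard stops 1.0 rad either side of upright. Friction (0.25 N m) holds it where it is left; 4 to 12 N pushed level at the knob turns it.
- shaft_end (a point): Point on the shaft axis in the plane of the handle: the centre of the knob's arc (radius 85 mm). Fixed to the centres, with the same axes.
- follower (a joint): Swing (rad) of the sprung follower on the right (+x) side of the ring, whose 9 mm steel nose presses on the rim with 5 to 7 N. 0 to 0.02 on the plain rim, at most 0.09 in the shallow hollow, 0.22 fully home in the deep slot. Once dropped, the nose has about 0.07 rad of free shaft turn before the slot's wall jams on it. Its upright red-tipped pointer then moves some 27 mm left, from white to green on the bracket.
- lock_ball (a point): Centre of the yellow ball knob (24 mm across) of the lock lever, below and to the left of the handle's arc, y +72 mm of the centres. The lever is hinged 30 mm left of the shaft axis at z 76 mm and points left, 65 mm long to the ball's centre. It starts slanting up (ball's centre about 110 mm high) and is pressed down until level (76 mm high); about 3 N moves it and it stays where it is left.
- lock (a joint): Lock lever: 0 = open (slanting up), 0.55 rad = fully down on its stop (level).
- spray: Bystander: white spray bottle, 54 mm across, 198 mm high; origin at the centre of its underside.
- green_bottle: Bystander: slim tinted bottle with green cap, 40 mm across, 166 mm high; origin at the centre of its underside.
- cup: Bystander: small open measuring cup, 66 mm across, 89 mm high; origin at the centre of its underside.

How it is judged (in metres and radians):
On the way, in this order (a step that is already met when the one before it is completed fails the run):
1. the follower has dropped fully home into the deep slot while the lock lever is still open (value of joint follower above 0.19 rad and value of joint lock below 0.25 rad), for 0.2 s.
2. the lock lever is pressed down with the follower still home (value of joint follower above 0.19 rad and value of joint lock above 0.45 rad), for 0.2 s.
At the end, for the whole second after the job is handed in: The follower is fully home in the deep slot (joint above 0.19 rad), the lock lever is pressed down (above 0.45 of 0.55 rad), both at rest, and the bystanders stand upright (all of step 2 and velocity of joint each of lock, follower below 0.05 rad/s and angle between each of spray, green_bottle, cup's own z axis and vertical below 0.2 rad); the robot touches nothing.
It fails at once if the ring is forced against the follower (more than 20 N between them) (contact force between shaft and follower above 20 N).
It fails at once if a bystander is pushed more than 30 mm or knocked over (distance of any of spray, green_bottle, cup from where it was at the start of the episode above 0.03 m or angle between any of spray, green_bottle, cup's own z axis and vertical above 0.5 rad).
It also fails if it takes over 64 s, if anything falls off the work surface, if the arm or the gripper's body presses on something with over 40 N, if the wrist force passes 120 N, or if a joint passes its speed limit or range.

## Working session

There is one attempt and no reset: what is moved stays moved. The work goes in short steps, Python scripts to look and compute and a tool call to move; the robot and the scene stay as the last step left them, time stands still between calls to the robot, and variables do not carry over. Pictures are saved under pics/ and viewed, about 8 in all and at most 12, crops included, and the job is handed in when it is done.

Besides the shell and the picture viewer there is one more tool, called after "Request:" by a JSON object that holds its "fn" and its "kwargs". arm_command: Moves the arm, as the interface text tells. Its arguments: {"type":"object","properties":{"motion":{"type":"array","items":{"type":"number"}},"squeeze":{"type":"number"}},"required":["motion"]}

```bash
mkdir -p pics
cat > h.py <<'E'
import numpy as np, cv2
from rig import arm, optics
def ray(cam,rc):
    c=optics.get_calibration(cam); f=200/np.tan(np.radians(c["fovy"])/2); P=np.array(c["pose"])
    d=P[:3,:3]@np.array([(rc[1]-c["cx"])/f,(rc[0]-c["cy"])/f,1]); return P[:3,3],d/np.linalg.norm(d)
def tri(rays):
    A=np.zeros((3,3));b=np.zeros(3)
    for o,d in rays:
        M=np.eye(3)-np.outer(d,d);A+=M;b+=M@o
    p=np.linalg.solve(A,b); return p,[np.linalg.norm((np.eye(3)-np.outer(d,d))@(p-o)) for o,d in rays]
def proj(cam,p):
    c=optics.get_calibration(cam); f=200/np.tan(np.radians(c["fovy"])/2); P=np.array(c["pose"])
    q=P[:3,:3].T@(np.array(p)-P[:3,3]); return np.array([q[1]/q[2]*f+c["cy"],q[0]/q[2]*f+c["cx"]])
E
python3 - <<'E'
from h import *
ims=[]
R={}
for cam in("side","top"):
    im=optics.capture(cam); cv2.imwrite(f"pics/{cam}0.png",im)
    for n in("centres","shaft_end","handle","lock_ball","spray","green_bottle","cup"):
        r=optics.spot_point(n,cam)
        for q in r[:2]: print(cam,n,np.round(q["at"]),round(q["conf"],2))
        if r: R.setdefault(n,[]).append(ray(cam,r[0]["at"]))
for n in R:
    if len(R[n])==2: p,e=tri(R[n]); print(n,p.round(1),np.round(e,1))
for cam in("side","top"): print(cam,np.array(optics.get_calibration(cam)["pose"]).round(2).tolist())
s=arm.get_state(); print(s)
E
```

```text
side centres [192. 384.] 0.8
side shaft_end [174. 405.] 0.92
side handle [152. 425.] 0.77
side lock_ball [167. 431.] 0.72
side lock_ball [156. 390.] 0.52
side spray [258. 291.] 0.84
side green_bottle [234. 308.] 0.8
side green_bottle [258. 291.] 0.45
side cup [279. 241.] 0.97
top centres [243. 258.] 0.73
top shaft_end [216. 246.] 0.67
top handle [223. 220.] 0.94
top lock_ball [228. 209.] 0.67
top lock_ball [241. 259.] 0.66
top spray [172. 366.] 0.73
top green_bottle [196. 349.] 0.61
top cup [154. 406.] 0.81
centres [395.6 153.1   7. ] [4.7 4.7]
shaft_end [460.9 172.1 123.2] [5. 5.]
handle [443.6 222.4 172.4] [5.9 5.9]
lock_ball [435.2 255.9 113.7] [0.1 0.1]
spray [ 583.9 -132.8   -0.7] [1.9 1.9]
green_bottle [518.4 -82.6   7.7] [0.9 0.9]
cup [ 631.6 -248.5    1.5] [2.5 2.5]
side [[0.16, 0.67, -0.73, 1334.92], [0.99, -0.11, 0.11, -144.75], [-0.0, -0.74, -0.68, 895.2], [0.0, 0.0, 0.0, 1.0]]
top [[-0.02, -0.99, 0.13, 392.87], [-1.0, 0.02, -0.01, 4.17], [0.01, -0.13, -0.99, 985.33], [0.0, 0.0, 0.0, 1.0]]
{'t': 0.8, 'joint_pos': array([ 1.25799831e+00,  2.60009575e-01, -1.38093182e-01,  1.17271631e+00,
       -1.34523389e-06,  1.57078971e+00]), 'joint_velocities': array([-1.75573092e-03,  1.28949280e-04,  8.80494222e-04,  9.76100731e-04,
        1.84329211e-04, -3.20238580e-05]), 'tau': array([ 6.25588691e-04, -4.05551076e+01,  2.54223400e+01,  5.86121441e-04,
        2.40144445e-04, -8.04809190e-06]), 'eef_pos': array([161.55058048, 499.51278945, 231.30187097]), 'tcp_rot': array([ 1.55758914e-01,  9.87795101e-01, -1.13383948e-05, -1.10702552e-06]), 'force': array([ 0.20070458,  0.63958124, -0.80999169]), 'ft_torque': array([ 0.00778039, -0.01132368,  0.01173745]), 'width': 85.21716181495555}
```

View pics/side0.png

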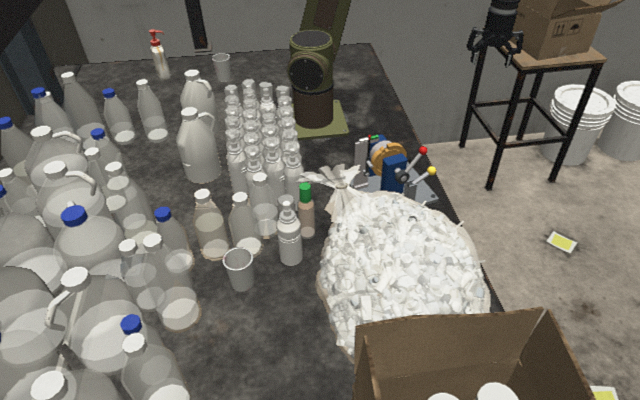

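View pics/top0.png

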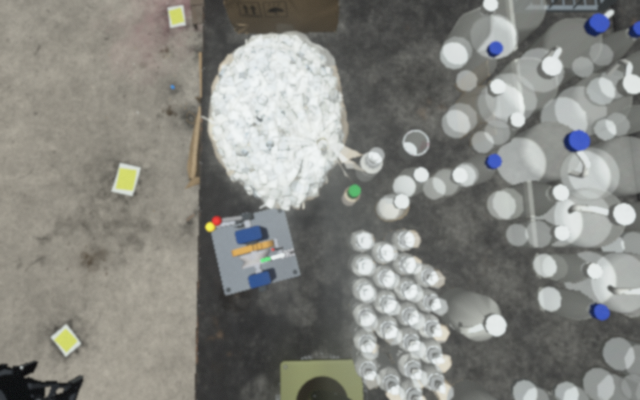

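The side view shows the red knob at about (row 150, col 423) and the yellow ball at (171, 431). The top view shows red at (220, 216) and yellow at (227, 209), with a tied bag just beyond the centres. I'll measure these by colour and fit the base pose.

```bash
cat >> h.py <<'E'
def blobs(im,box,col):
    r0,c0,r1,c1=box; h=cv2.cvtColor(im[r0:r1,c0:c1],cv2.COLOR_BGR2HSV); H,S,V=h[...,0],h[...,1].astype(int),h[...,2]
    m={"red":((H<8)|(H>172))&(S>150)&(V>80),"yellow":(H>18)&(H<35)&(S>130)&(V>120),"blue":(H>100)&(H<125)&(S>130)&(V>40),"green":(H>45)&(H<90)&(S>100)&(V>60)}[col]
    n,l,st,ce=cv2.connectedComponentsWithStats(m.astype(np.uint8))
    o=sorted([(int(st[i,4]),ce[i][1]+r0,ce[i][0]+c0) for i in range(1,n)],reverse=True)
    return [tuple(np.round(x,1)) for x in o if x[0]>5]
E
python3 - <<'E'
from h import *
s=cv2.imread("pics/side0.png");t=cv2.imread("pics/top0.png")
for c in("red","yellow","blue","green"): print(c,blobs(s,(125,345,215,445),c),blobs(t,(195,195,300,310),c))
P={}
for c in("red","yellow"):
    a=blobs(s,(125,410,215,445),c)[0];b=blobs(t,(195,195,240,230),c)[0]
    P[c],e=tri([ray("side",a[1:]),ray("top",b[1:])]);print(c,P[c].round(1),np.round(e,1))
for x in blobs(t,(195,195,300,310),"blue")[:2]:
    o,d=ray("top",x[1:]); print("upright top",(o+d*(145-o[2])/d[2]).round(1))
big=cv2.resize(s[115:215,330:450],None,fx=5,fy=5,interpolation=cv2.INTER_CUBIC);cv2.imwrite("pics/crop0.png",big)
# yaw from the grey base in the top view
g=cv2.resize(t[195:305,195:310],None,fx=5,fy=5,interpolation=cv2.INTER_CUBIC);cv2.imwrite("pics/crop1.png",np.hstack([g]))
E
```

```text
red [(np.float64(55.0), np.float64(149.9), np.float64(422.5)), (np.float64(9.0), np.float64(136.3), np.float64(369.0))] [(np.float64(62.0), np.float64(219.9), np.float64(216.1))]
yellow [(np.float64(55.0), np.float64(169.7), np.float64(431.1))] [(np.float64(128.0), np.float64(248.4), np.float64(249.1)), (np.float64(74.0), np.float64(226.4), np.float64(209.3))]
blue [(np.float64(625.0), np.float64(172.3), np.float64(392.3)), (np.float64(29.0), np.float64(137.4), np.float64(381.6)), (np.float64(22.0), np.float64(171.9), np.float64(370.9)), (np.float64(17.0), np.float64(144.6), np.float64(371.8))] [(np.float64(282.0), np.float64(234.7), np.float64(248.3)), (np.float64(223.0), np.float64(279.4), np.float64(259.0))]
green [(np.float64(26.0), np.float64(136.4), np.float64(374.2))] [(np.float64(24.0), np.float64(259.0), np.float64(265.4))]
red [447.9 220.1 184.4] [1.1 1.1]
yellow [438.1 256.3 108.2] [1.3 1.3]
upright top [415.9 158.7 145. ]
upright top [316.4 134.5 145. ]
```

View pics/crop0.png

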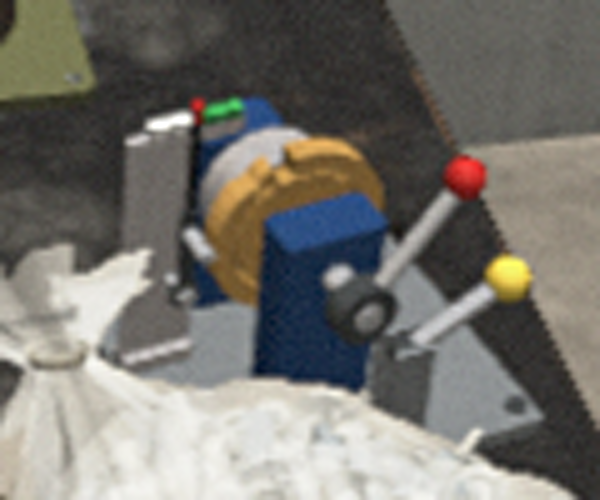

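View pics/crop1.png

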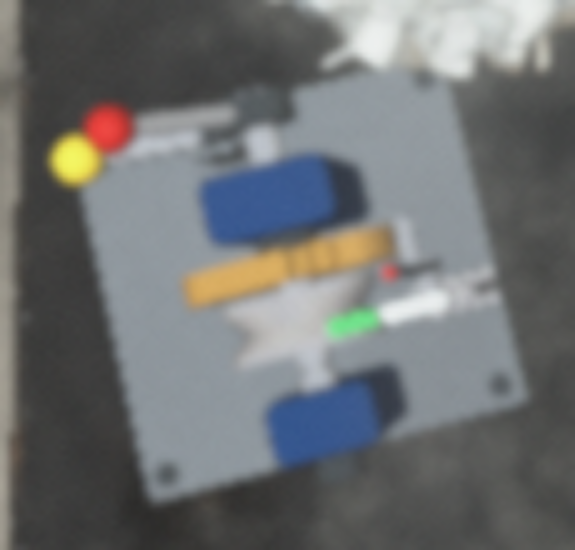

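The crops show the red-tipped pointer on white, and two notches near the top of the ring (hollow first, then slot). The fit puts the shaft end near (459, 171.5) with yaw about -75.5°. The knob radius comes out at 86 mm, lean 0.65 rad left and ball height 108 mm, which agrees with the text. Next I'll move to the left of the knob with the jaws shut.

Request:
{"fn": "arm_command", "kwargs": {"motion": [0,-2,-0.9,0,5,0,-5.5,-2.3,0,11,0,-9,-3.8,0,17,0,-12.5,-5.3,0,23,0,-16,-6.8,0,29,0,-19.5,-8.3,0,36,0,-23,-9.8,0,43,0,-26.5,-11.3,0,50,0,-30,-12.7,0,57,0,-33,-14,0,57.6,0,-33.4,-14.1,0,57.6,0,-33.4,-14.1,0,57.6], "squeeze": 40}}

```text
t: 1.8
eef_pos: [437.4, 261.4, 231.2]
tcp_rot: [0.614, 0.789, 0.0, -0.0]
force: [-0.2, 0.5, 0.6]
width: -0.4
```

```bash
cat >> h.py <<'E'
SE=np.array([459,171.5]);a=np.radians(-75.5);ux=np.array([np.cos(a),np.sin(a)]);uy=np.array([-ux[1],ux[0]])
def loc(p): d=np.array(p[:2])-SE; return np.array([d@ux,d@uy,p[2]]).round(1)
def W(x,y,z): return np.r_[SE+x*ux+y*uy,z]
E
python3 - <<'E'
from h import *
from scipy.spatial.transform import Rotation as R
s=arm.get_state();print(s["t"],s["eef_pos"].round(1),loc(s["eef_pos"]),s["width"],s["force"].round(1),s["joint_pos"].round(2))
M=R.from_quat(s["tcp_rot"]).as_matrix();print("tool axes in local",[ (np.round(M[:2,i]@ux,3),np.round(M[:2,i]@uy,3)) for i in(0,1)])
im=optics.capture("wrist");cv2.imwrite("pics/w1.png",im)
for c in("red","yellow"):
    for x in blobs(im,(0,0,400,640),c)[:3]:
        print(c,x,"expected",proj("wrist",W(-52,0,184) if c=="red" else W(-85.4,0,110)).round())
E
```

```text
1.8 [437.4 261.4 231.2] [-92.4   1.6 231.2] -0.38803025656798307 [-0.2  0.5  0.6] [ 0.54  0.23 -0.17  1.16  0.    1.86]
tool axes in local [(np.float64(-1.0), np.float64(0.004)), (np.float64(0.004), np.float64(1.0))]
yellow (np.float64(231.0), np.float64(199.0), np.float64(318.1)) expected [203. 319.]
yellow (np.float64(24.0), np.float64(257.2), np.float64(238.4)) expected [203. 319.]
yellow (np.float64(11.0), np.float64(328.7), np.float64(230.8)) expected [203. 319.]
```

View pics/w1.png

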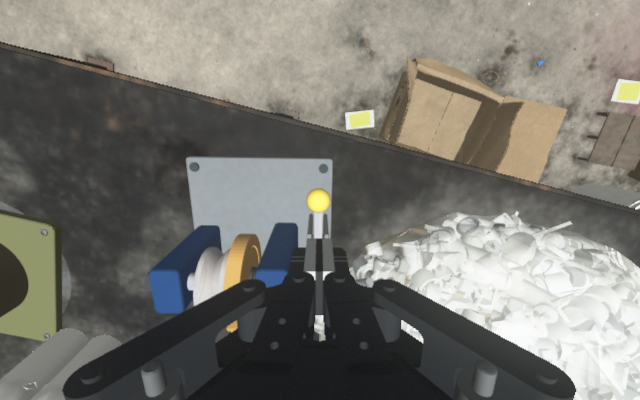

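The wrist view shows the yellow ball at (199, 318), against an expected (203, 319), so the pose holds. Now I'll lower the fingers beside the knob and begin pushing.

Request:
{"fn": "arm_command", "kwargs": {"motion": [0,0,-0.2,2,0,0,0,-0.2,4,0,0,0,-0.2,5.6,0,0,-0.6,-0.2,5.8,0,0,-1.2,-0.2,5.8,0,0,-1.7,-0.2,5.8,0,0,-2.1,-0.2,5.7,0,0,-2.6,-0.2,5.5,0,0,-3,-0.2,5.2,0,0,-3.4,-0.2,5,0,0,-3.8,-0.2,4.8,0,0,-4.1,-0.2,4.7,0]}}

```text
t: 2.85
eef_pos: [444.1, 225.3, 186.7]
tcp_rot: [0.613, 0.79, 0.004, -0.003]
force: [-5.0, 9.6, 6.6]
width: -0.1
```

```bash
cat >> h.py <<'E'
def look(tag):
    s=arm.get_state();im=optics.capture("side");cv2.imwrite(f"pics/s{tag}.png",im)
    print("t",round(s["t"],2),"loc",loc(s["eef_pos"]),"F",s["force"].round(1))
    print(" green",blobs(im,(125,360,145,385),"green"),"tip",blobs(im,(125,355,146,392),"red"),"red",blobs(im,(130,385,180,435),"red")[:2],"yel",blobs(im,(130,410,215,445),"yellow"))
    for x in blobs(im,(130,385,180,435),"red")[:1]:
        # knob: ray meets handle plane local y=0
        o,d=ray("side",x[1:]); k=-((o[:2]-SE)@uy)/(d[:2]@uy); p=loc(o+k*d); print(" knob",p,"theta",np.arctan2(p[0],p[2]-115).round(3),"r",np.hypot(p[0],p[2]-115).round(1))
    return im
E
python3 - <<'E'
from h import *
im=look("2")
b=cv2.resize(im[90:215,330:450],None,fx=4,fy=4,interpolation=cv2.INTER_CUBIC)
t=optics.capture("top");g=cv2.resize(t[185:310,195:315],None,fx=4,fy=4,interpolation=cv2.INTER_CUBIC)
cv2.imwrite("pics/c2.png",cv2.resize(np.hstack([b,g]),(800,417)))
E
```

```text
t 2.85 loc [-55.8  -0.9 186.7] F [-5.   9.6  6.6]
 green [(np.float64(29.0), np.float64(136.3), np.float64(374.3))] tip [(np.float64(9.0), np.float64(136.3), np.float64(369.0))] red [(np.float64(60.0), np.float64(148.3), np.float64(418.0))] yel [(np.float64(56.0), np.float64(169.8), np.float64(431.1))]
 knob [-35.5  -0.  192.5] theta -0.43 r 85.2
```

View pics/c2.png

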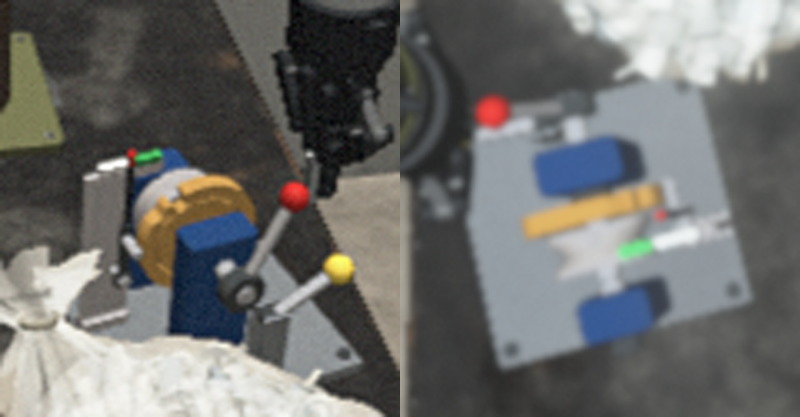

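Side view is clear of the arm: the knob reads θ = -0.43 and the pointer is still on white. I'll carry on to about -0.1.

Request:
{"fn": "arm_command", "kwargs": {"motion": [0,-0.3,0,-0.1,0,0,-0.6,0,-0.2,0,0,-0.9,0,-0.3,0,0,-1.2,0,-0.35,0,0,-1.5,0,-0.4,0,0,-1.8,0,-0.45,0,0,-2.1,0,-0.5,0,0,-2.4,0,-0.5,0,0,-2.6,0,-0.5,0,0,-2.8,0,-0.5,0,0,-2.8,0,-0.5,0,0,-2.8,0,-0.5,0]}}

```text
t: 3.95
eef_pos: [452.9, 199.0, 193.5]
tcp_rot: [0.613, 0.79, 0.006, -0.003]
force: [-2.7, 4.8, 3.1]
width: 0.1
```

```bash
python3 -c "
from h import *
look('3')"
```

```text
t 3.95 loc [-28.2   0.9 193.5] F [-2.7  4.8  3.1]
 green [(np.float64(28.0), np.float64(136.2), np.float64(374.5))] tip [(np.float64(8.0), np.float64(136.4), np.float64(368.9))] red [(np.float64(62.0), np.float64(148.6), np.float64(408.2))] yel [(np.float64(56.0), np.float64(169.8), np.float64(431.1))]
 knob [ -7.   -0.  200.3] theta -0.082 r 85.6
```

```bash
python3 -c "
from h import *
im=cv2.imread('pics/s3.png')
cv2.imwrite('pics/c3.png',cv2.resize(im[128:188,360:420],None,fx=10,fy=10,interpolation=cv2.INTER_CUBIC))"
```

```text
(no output)
```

View pics/c3.png

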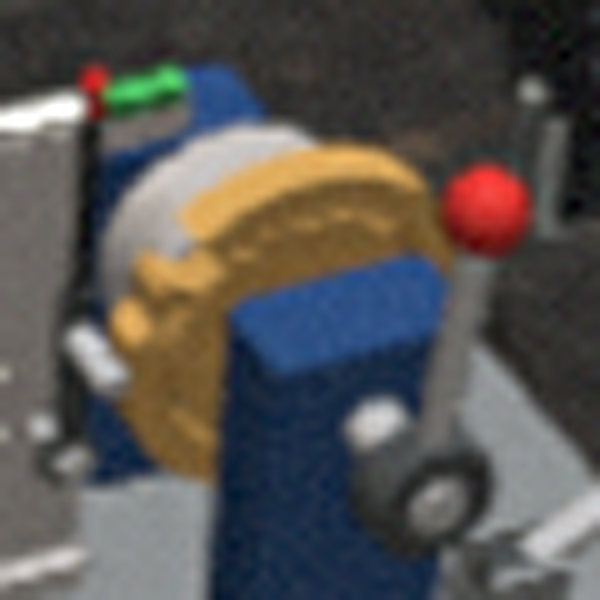

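```bash
python3 -c "
from h import *
for f in np.arange(0.2,1.9,.1):
    p=[(proj('side',W(50*np.sin(f),y,115+50*np.cos(f)))-[128,360])*10 for y in(-68,-82)]
    print(f.round(1),p[0].round()[::-1],p[1].round()[::-1])"
```

```text
0.2 [275. 188.] [249. 158.]
0.3 [258. 197.] [232. 167.]
0.4 [241. 207.] [215. 177.]
0.5 [225. 218.] [199. 188.]
0.6 [209. 230.] [184. 200.]
0.7 [195. 243.] [170. 213.]
0.8 [181. 257.] [156. 227.]
0.9 [169. 272.] [144. 242.]
1.0 [158. 287.] [133. 257.]
1.1 [148. 303.] [124. 272.]
1.2 [140. 319.] [116. 288.]
1.3 [134. 335.] [109. 304.]
1.4 [129. 351.] [105. 320.]
1.5 [126. 366.] [102. 335.]
1.6 [125. 381.] [100. 350.]
1.7 [125. 396.] [101. 365.]
1.8 [127. 409.] [103. 378.]
```

The slot sits at about 0.82 rad round the ring and the nose at about 1.5. So the hollow should come at θ ≈ 0.3 and the slot at about 0.65. I'll go to roughly 0.35 first.

Request:
{"fn": "arm_command", "kwargs": {"motion": [0,-0.3,0,0,0,0,-0.6,0,0,0,0,-0.9,0,0.05,0,0,-1.2,0,0.1,0,0,-1.5,0,0.15,0,0,-1.8,0,0.2,0,0,-2.1,0,0.3,0,0,-2.4,0,0.35,0,0,-2.7,0,0.4,0,0,-2.9,0,0.45,0,0,-2.9,0,0.5,0]}}

```text
t: 4.92
eef_pos: [460.3, 170.3, 187.9]
tcp_rot: [0.613, 0.79, 0.006, -0.002]
force: [-0.9, 1.0, 1.8]
width: 0.1
```

```bash
python3 -c "
from h import *
look('4')"
```

```text
t 4.92 loc [  1.5   0.9 187.9] F [-0.9  1.   1.8]
 green [(np.float64(17.0), np.float64(136.0), np.float64(375.9))] tip [(np.float64(8.0), np.float64(135.5), np.float64(372.1))] red [(np.float64(63.0), np.float64(152.3), np.float64(397.1))] yel [(np.float64(56.0), np.float64(169.8), np.float64(431.1))]
 knob [ 23.5  -0.  198.5] theta 0.274 r 86.7
```

The pointer has moved 3 px, so the follower is in the shallow hollow at θ ≈ 0.27. The slot should follow at about 0.67. I'll go to 0.47.

Request:
{"fn": "arm_command", "kwargs": {"motion": [0,-0.2,0,0.05,0,0,-0.4,0,0.1,0,0,-0.6,0,0.15,0,0,-0.8,0,0.25,0,0,-1.0,0,0.3,0,0,-1.2,0,0.4,0,0,-1.4,0,0.5,0,0,-1.6,0,0.6,0,0,-1.7,0,0.6,0,0,-1.7,0,0.6,0]}}

```text
t: 5.8
eef_pos: [464.2, 154.3, 181.4]
tcp_rot: [0.613, 0.79, 0.006, -0.003]
force: [-2.3, 4.6, 0.4]
width: 0.2
```

```bash
python3 -c "
from h import *
look('5')"
```

```text
t 5.8 loc [ 17.9   0.8 181.4] F [-2.3  4.6  0.4]
 green [(np.float64(28.0), np.float64(136.2), np.float64(374.5))] tip [(np.float64(8.0), np.float64(136.4), np.float64(368.9))] red [(np.float64(61.0), np.float64(155.9), np.float64(390.8))] yel [(np.float64(56.0), np.float64(169.8), np.float64(431.1))]
 knob [ 40.2  -0.  192.8] theta 0.477 r 87.6
```

Out of the hollow again at θ ≈ 0.48. From here I'll take small steps.

Request:
{"fn": "arm_command", "kwargs": {"motion": [0,-0.15,0,0.05,0,0,-0.3,0,0.1,0,0,-0.4,0,0.2,0,0,-0.5,0,0.3,0,0,-0.6,0,0.35,0,0,-0.6,0,0.35,0]}}

```text
t: 6.35
eef_pos: [465.8, 147.9, 177.6]
tcp_rot: [0.613, 0.79, 0.005, -0.002]
force: [-1.3, 2.3, 1.1]
width: 0.0
```

```bash
python3 -c "
from h import *
look('6')"
```

```text
t 6.35 loc [ 24.6   0.7 177.6] F [-1.3  2.3  1.1]
 green [(np.float64(27.0), np.float64(136.3), np.float64(374.4))] tip [(np.float64(6.0), np.float64(135.7), np.float64(369.2))] red [(np.float64(58.0), np.float64(157.9), np.float64(388.5))] yel [(np.float64(58.0), np.float64(169.9), np.float64(431.1))]
 knob [ 46.1  -0.  188.5] theta 0.56 r 86.8
```

Request:
{"fn": "arm_command", "kwargs": {"motion": [0,-0.1,0,0.05,0,0,-0.2,0,0.1,0,0,-0.3,0,0.2,0,0,-0.3,0,0.2,0]}}

```text
t: 6.73
eef_pos: [466.5, 144.0, 175.1]
tcp_rot: [0.613, 0.79, 0.004, -0.002]
force: [-0.9, -0.1, -0.4]
width: 0.2
```

```bash
python3 -c "
from h import *
look('7')"
```

```text
t 6.73 loc [ 28.5   0.4 175.1] F [-0.9 -0.1 -0.4]
 green [(np.float64(20.0), np.float64(136.6), np.float64(373.4))] tip [(np.float64(8.0), np.float64(135.0), np.float64(377.9))] red [(np.float64(34.0), np.float64(160.6), np.float64(386.6))] yel [(np.float64(56.0), np.float64(169.9), np.float64(431.2))]
 knob [ 50.7  -0.  181.7] theta 0.65 r 83.8
```

Dropped: the tip jumped 9 px to column 378, onto the green, with zero contact force. I'll back off left to a point above the lock ball and check.

Request:
{"fn": "arm_command", "kwargs": {"motion": [0,0.5,0,0,0,0,1.5,0,-0.2,0,0,3,0,-0.4,0,0,5,0,-0.4,0,0,7,0,-0.4,0,0,9,0,0,0,0,11,0,0.4,0,0,12,0,1,0,0,12.1,0,2,0,0,12.1,0,3,0,0,12.1,0,3,0]}}

```text
t: 7.7
eef_pos: [434.9, 260.3, 143.7]
tcp_rot: [0.613, 0.79, 0.002, -0.003]
force: [-1.4, -0.9, -1.1]
width: 0.0
```

```bash
python3 -c "
from h import *
look('8')
im=optics.capture('wrist')
print(blobs(im,(0,0,400,640),'yellow')[:1],proj('wrist',W(-85.4,0,110)).round(1))
im=cv2.imread('pics/s8.png')
cv2.imwrite('pics/c8.png',cv2.resize(im[118:193,355:445],None,fx=7,fy=7,interpolation=cv2.INTER_CUBIC))"
```

```text
t 7.7 loc [-92.   -1.1 143.7] F [-1.4 -0.9 -1.1]
 green [(np.float64(19.0), np.float64(136.6), np.float64(373.5))] tip [(np.float64(8.0), np.float64(135.0), np.float64(377.8))] red [(np.float64(34.0), np.float64(160.6), np.float64(386.6))] yel [(np.float64(57.0), np.float64(169.8), np.float64(431.1))]
 knob [ 50.7  -0.  181.7] theta 0.65 r 83.8
[(np.float64(281.0), np.float64(228.8), np.float64(323.5))] [237.7 319.5]
```

View pics/c8.png

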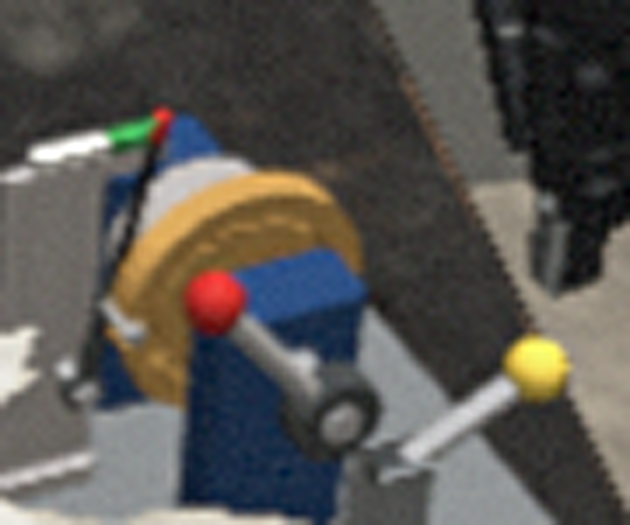

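The crop shows the pointer on the end of the green and the nose in the slot, with the ball directly under the fingers. Now I'll press the lever down.

Request:
{"fn": "arm_command", "kwargs": {"motion": [0,0,0.1,0.8,0,0,0,0.1,1.6,0,0,0,0.1,2.2,0,0,0,0.1,2.8,0,0,0,0.1,3.4,0,0,0,0.1,4,0,0,0,0.1,4.5,0,0,0,0.1,5,0,0,0,0.1,5.4,0,0,0,0.1,5.7,0,0,0,0.1,5.7,0,0,0,0.1,5.7,0]}}

```text
t: 8.8
eef_pos: [436.6, 260.4, 87.9]
tcp_rot: [0.614, 0.79, 0.003, -0.002]
force: [0.8, -0.2, 0.7]
width: -0.0
```

```bash
cat >> h.py <<'E'
def ball(im):
    for x in blobs(im,(130,405,215,450),"yellow")[:1]:
        o,d=ray("side",x[1:]); k=-((o[:2]-SE)@uy)/(d[:2]@uy); p=loc(o+k*d); print(" ball",p,"slope",np.arctan2(p[2]-76,-30-p[0]).round(3))
E
python3 -c "
from h import *
ball(cv2.imread('pics/s8.png')); ball(look('9'))"
```

```text
ball [-86.7  -0.  107. ] slope 0.5
t 8.8 loc [-91.7   0.6  87.9] F [ 0.8 -0.2  0.7]
 green [(np.float64(20.0), np.float64(136.6), np.float64(373.4))] tip [(np.float64(7.0), np.float64(134.7), np.float64(377.9))] red [(np.float64(34.0), np.float64(160.6), np.float64(386.6))] yel [(np.float64(41.0), np.float64(178.9), np.float64(432.9))]
 knob [ 50.7  -0.  181.7] theta 0.65 r 83.8
 ball [-98.   -0.   71.9] slope -0.06
```

The lever reads about level, but the force is near zero. I'll press a few mm more to feel the stop, then lift away.

Request:
{"fn": "arm_command", "kwargs": {"motion": [0,0,0,0.2,0,0,0,0,0.4,0,0,0,0,0.5,0,0,0,0,0.5,0]}}

```text
t: 9.18
eef_pos: [436.9, 260.5, 86.6]
tcp_rot: [0.614, 0.79, 0.004, -0.002]
force: [-6.8, -3.5, 27.7]
width: -0.1
```

Request:
{"fn": "arm_command", "kwargs": {"motion": [0,0,0,-0.5,0,0,0,0,-1.5,0,0,0,0,-4,0,0,0,0,-7,0,0,0,0,-10,0,0,2,0,-12,0,0,2,0,-12,0,0,2,0,-12,0]}}

```text
t: 9.85
eef_pos: [432.2, 279.5, 207.5]
tcp_rot: [0.613, 0.79, 0.004, -0.001]
force: [0.2, 0.2, -0.6]
width: 0.1
```

```bash
python3 -c "
from h import *
im=look('10'); ball(im)
cv2.imwrite('pics/c10.png',cv2.resize(im[118:300,220:445],None,fx=3.5,fy=3.3,interpolation=cv2.INTER_CUBIC))"
```

```text
t 9.85 loc [-111.2    1.1  207.5] F [ 0.2  0.2 -0.6]
 green [(np.float64(20.0), np.float64(136.6), np.float64(373.5))] tip [(np.float64(9.0), np.float64(134.8), np.float64(377.8))] red [(np.float64(34.0), np.float64(160.6), np.float64(386.6))] yel [(np.float64(58.0), np.float64(177.7), np.float64(432.6))]
 knob [ 50.7  -0.  181.7] theta 0.65 r 83.8
 ball [-96.3  -0.   76.7] slope 0.011
```

View pics/c10.png

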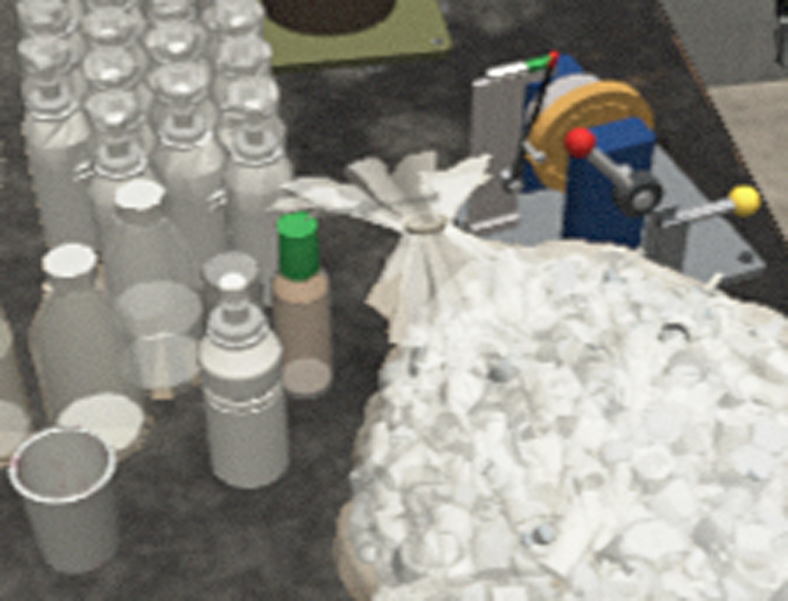

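The lever is level (ball at 76.7 mm), the pointer is still on green, the bottles and cup stand as before, and the arm is clear. Handing in.

```bash
python3 -c "
from rig import arm
print(arm.job_done())"
```

```text
the job is handed in; nothing more can be done
None
```

The job is handed in at about 10 s of the 64 s allowed: the follower is home in the deep slot and the lock lever is fully down. The hand-in gives no verdict, so this rests on my own last checks.

- **Handle and follower:** I pushed the red knob over with shut fingers. The follower dipped part way into the hollow at a handle angle of about 0.27 rad. I then took small steps, and it dropped into the slot at about 0.65 rad. I stopped there with no contact force.
- **Lock lever:** I pressed the yellow lever until I felt its stop, with about 28 N upward on the fingers, then lifted clear.
- **Last checks:**
  - The pointer's red tip is 9 px over, at the end of the green, and did not move during the pressing.
  - The yellow ball stands 76.7 mm high, which is level.
  - The bottles and cup are upright where they were.
  - The arm is clear, with wrist force near zero.
- **Disagreement:** Before that firm press the lever looked level but the force was near zero, so I pressed about 1 mm more to be sure. The final 0.65 rad handle angle is rough, because part of the knob was cut out of my colour measurement there (radius 83.8 mm instead of 85 mm).

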